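# Seat the row of sockets and shut the socket set box

## Robot

A 7-joint arm with a two-finger parallel gripper is mounted at the origin on the work surface. World frame = base frame: x ahead of the robot, y to its left, z up, the work surface at z = 0. Lengths are in m, angles in rad, forces in N, time in s.
With the tool pointing down it reaches from about 0.4 to 0.85 m from the base axis. Payload 10.4 kg.
Tool frame: the origin (TCP) lies midway between the tips of the shut fingers; the grasp point (between the pads) lies 19 mm behind it (env.grip_point_offset is the distance from the TCP to the grasp point, in m); y points along the fingers, z is the direction in which the jaws open and shut, and the axes are right-handed (so a half turn about y gives the same grasp; the last joint's range is limited). The gripper opens to 85 mm and grips with 20 to 120 N. Pads are 22 mm wide; open, the fingers measure 114 mm over their backs; the gripper's body (76 mm by 85 mm) begins 54 mm behind the grasp point. The pads swing forward as they close: fully open they stand 13 mm farther back than shut.
Start: joints at [1.187, 0.332, -0.065, 1.46, 0.022, 1.35, -0.088], TCP at [0.221, -0.585, 0.194] pointing down, gripper open.
Joint ranges: [-2.6, 2.6], [-0.5, 2.12], [-1.47, 1.34], [0.16, 2.42], [-1.27, 4.41], [0.06, 2.06], [-2.6, 2.6]. Speed limits (rad/s): [2.22, 2.22, 2.79, 2.79, 3.14, 3.14, 3.14].

## Interface

Orientations are given as a unit quaternion [w, x, y, z].
In Python, from cell import env gives the robot as it stands.
- The arm moves only by the tool carry_out, never from a script. Its argument "rows" is a list that holds one entry, the list of rows, each a list of 7 numbers: the shift along the tool's x, y, z in mm, then the turn, a rotation vector about the tool's x, y, z in degrees, then the opening, from -1 (shut) to 1 (fully open). A call has 1 to 12 rows; each row is the pose to reach, as a shift and turn from the pose measured when the call began, along the tool's axes at that moment; what a row does not reach only later rows make up. A row lasts 1/8 s, in which the tool goes at most 62.5 mm and 10.7 degrees, less where a joint would pass 70% of its speed; a pose out of reach is approached as far as the arm can. A call with a gripper value outside its range is refused whole. The fingers move at their own pace and stop on an object; "force" is the grip in N (left out, the last holds). Time passes only in rows, so rows that repeat a pose let the fingers close. It gives the time, the measured TCP pose, the force and the opening at its end, in the units of the state.
- env.read_state(): the state, without advancing time (a new reading comes with each control period).
- env.capture(name): name is "scene" or "side" or "wrist"; returns the picture (400x640x3 uint8, red, green, blue); there is no depth.
- env.camera_params(name): a dict with "fx", "fy", "cx", "cy" (pixels), "D" ([k1, k2, p1, p2, k3] as OpenCV has them; the pictures are not rectified), "R" (3x3) and "t" (3): a world point X has camera coordinates R X + t. Camera axes: x right, y down, z forward; pixel columns grow to the right and rows downward; lengths in m; the calibration is good to about 2 mm. A picture is of the moment at which its call begins: read the wrist's pose just before it. camera_params takes no time and is no camera call; for the wrist camera it gives the pose at the moment of the call.
- env.job_done(): hands the job in, once; it reports no verdict.
The state is a dict: "t": time; "joint_pos": joint angles; "joint_vel": joint speeds; "tau": joint torques, N m; "tool_pos": TCP position; "ee_rot": TCP orientation; "contact_force": force on the tool from outside, world axes, zero at the start; "ft_torque": the same for the moment, N m; "opening": finger opening in m.
Only numpy, scipy, OpenCV 4.12 (cv2) and the standard library are available. Lean on these libraries where they do the work, as an engineer would, in place of code of your own. Each camera call takes 0.05 s, during which the arm holds its last target.

## Task

The sockets in the open socket set box stand proud, so its lid will not shut: with closed fingertips work along the row from the largest to the smallest, gently pressing each socket fully home in turn, and keep the fingertips within a hand's breadth (10 cm) above the sockets until the last one is home. Then push the lid over from behind so that it shuts fully. Only touch and push: do not pull the sockets up, and leave everything else on the worktop where it is.

Things in the scene. Friction and masses are not known exactly. Their poses are not given: they have to be found in the camera images.
- box: open stainless steel socket set box, fixed, 140 (x) by 250 (y) by 34 mm high; origin under its centre. At yaw 0, x points away from the robot, y to its left. The lid is hinged on the -x long side. Five steel sockets stand in a row at x = +20 mm, y = +92 (largest), +46, 0, -46, -92 mm (smallest). A ratchet handle is fixed in the tray at x = -40 mm, top 34 mm up
- socket1 (a joint): how far the largest socket (34 mm across) stands proud of its home position, in m: 0 = fully home (rigid stop), starts at 0.007 to 0.012; slides straight down in the box's z, stays where it is left, resists with about 4 N of friction and a little damping
- socket1_top (a point): centre of the flat top of the largest socket; when home it is 44 mm above the worktop (10 mm above the box's rim), with its neighbours 46 mm away centre to centre
- socket2 (a joint): how far the second socket (31 mm across) stands proud of its home position, in m: 0 = fully home (rigid stop), starts at 0.007 to 0.012; slides straight down in the box's z, stays where it is left, resists with about 4 N of friction and a little damping
- socket2_top (a point): centre of the flat top of the second socket; when home it is 44 mm above the worktop (10 mm above the box's rim), with its neighbours 46 mm away centre to centre
- socket3 (a joint): how far the third (middle) socket (28 mm across) stands proud of its home position, in m: 0 = fully home (rigid stop), starts at 0.007 to 0.012; slides straight down in the box's z, stays where it is left, resists with about 4 N of friction and a little damping
- socket3_top (a point): centre of the flat top of the third (middle) socket; when home it is 44 mm above the worktop (10 mm above the box's rim), with its neighbours 46 mm away centre to centre
- socket4 (a joint): how far the fourth socket (25 mm across) stands proud of its home position, in m: 0 = fully home (rigid stop), starts at 0.007 to 0.012; slides straight down in the box's z, stays where it is left, resists with about 4 N of friction and a little damping
- socket4_top (a point): centre of the flat top of the fourth socket; when home it is 44 mm above the worktop (10 mm above the box's rim), with its neighbours 46 mm away centre to centre
- socket5 (a joint): how far the smallest socket (22 mm across) stands proud of its home position, in m: 0 = fully home (rigid stop), starts at 0.007 to 0.012; slides straight down in the box's z, stays where it is left, resists with about 4 N of friction and a little damping
- socket5_top (a point): centre of the flat top of the smallest socket; when home it is 44 mm above the worktop (10 mm above the box's rim), with its neighbours 46 mm away centre to centre
- lid (a joint): angle of the flip-top lid in rad: 0 = shut, starts open, resting on its stop at 1.85, leaning back towards the robot. It rests open above about 1.35; pushed below that it sinks shut by its own weight in about 2 s on its damped hinge. Pushing takes 1 to 4 N at the free edge. Shallow tray of sheet steel, 140 x 250 mm, 23 mm deep
- lid_edge (a point): middle of the lid's long free edge on its outer face; with the lid open it is the high edge, about 165 mm above the worktop, and the outer face looks towards the robot
- lid_hinge (a point): middle of the hinge line, 34 mm above the worktop, on the box's side nearest the robot; the hinge line runs along the box's y axis
- jar: screw-top glass jar of olives, 76 mm across, 123 mm high, loose; origin under its centre; to be left alone
- gauge_case: blue plastic pressure gauge case, 150 x 180 x 55 mm, loose; origin under its centre; to be left alone
- hammer: wooden-handled hammer lying down, 280 mm long, loose; to be left alone
- wrench: small wrench, 170 mm long, lying along the box's far side about 45 mm from it, loose; to be left alone
- tape_roll: white tape roll lying flat, 54 mm across, 19 mm high, beside the large-socket end of the box, loose; to be left alone
- coupling: copper pipe coupling standing on end, 32 mm across, 40 mm high, beside the small-socket end of the box, loose; to be left alone

How it is judged:
By the outcome, as a careful person would: the job done as asked, in the order asked, and still so for the second after the job is handed in, with the robot touching nothing.
It also fails if it takes over 64 s, if anything falls off the work surface, if the arm or the gripper's body presses on something with over 40 N, if the wrist force passes 120 N, or if a joint passes its speed limit or range.

## Working session

There is one attempt and no reset: what is moved stays moved. The work goes in short steps, Python scripts to look and compute and a tool call to move; the robot and the scene stay as the last step left them, time stands still between calls to the robot, and variables do not carry over. Pictures are saved under pics/ and viewed, and the job is handed in when it is done.

Besides the shell and the picture viewer there is one more tool, called after "Request:" as name([rows], argument=value, ...), one row to a line, values as JSON. carry_out: Moves the arm, as the interface text tells. Its arguments: {"type":"object","properties":{"rows":{"type":"array"},"force":{"type":"number"}},"required":["rows"]}

```bash
mkdir -p pics; ls; python3 - <<'E'
from cell import env
import cv2
s=env.read_state()
print({k:(s[k]) for k in s})
for n in("scene","side","wrist"):
    p=env.camera_params(n); print(n,p)
    cv2.imwrite(f"pics/{n}0.png",env.capture(n)[:,:,::-1])
E
```

```text
pics
{'t': 0.0, 'joint_pos': array([ 1.18739424,  0.33290004, -0.06469836,  1.46092402,  0.02161931,
        1.34987033, -0.08849894]), 'joint_vel': array([ 8.95762067e-04,  9.88857459e-04,  6.80249362e-04,  2.16348460e-03,
        3.05553350e-04,  5.87325598e-06, -5.10307559e-04]), 'tau': array([ 2.15254613e-05, -6.25452161e+01,  4.93109180e-02, -3.91597617e+01,
        1.63002260e-02,  9.74677212e-03,  4.34420917e-05]), 'tool_pos': array([ 0.22048165, -0.58437924,  0.19280663]), 'ee_rot': array([ 0.12676288, -0.12699805,  0.69611284, -0.69514717]), 'contact_force': array([-0.38587255,  0.54529533, -0.39232168]), 'ft_torque': array([-0.03027474,  0.01499902, -0.0398438 ]), 'opening': 0.08531366384552266}
scene {'fx': 457.8504207999841, 'fy': 457.8504207999841, 'cx': 323.05923835094836, 'cy': 201.1003984455577, 'D': array([0.01631065, 0.        , 0.        , 0.        , 0.        ]), 'R': array([[-0.81101752,  0.58481541,  0.01554068],
       [ 0.35374136,  0.51137757, -0.78317305],
       [-0.46595882, -0.62966969, -0.62160957]]), 't': array([ 0.48325102, -0.1054555 ,  1.70908739])}
side {'fx': 498.4844148563289, 'fy': 498.4844148563289, 'cx': 331.09010499031314, 'cy': 201.00658165985385, 'D': array([-0.09965205,  0.        ,  0.        ,  0.        ,  0.        ]), 'R': array([[-0.99380903, -0.10924953, -0.02020262],
       [-0.05407704,  0.63450182, -0.77102731],
       [ 0.09705297, -0.76516141, -0.63648153]]), 't': array([0.53355685, 0.11423648, 1.67989518])}
wrist {'fx': 347.4762386429557, 'fy': 347.4762386429557, 'cx': 321.6128261952852, 'cy': 200.74318130536534, 'D': array([-0.03063075,  0.        ,  0.        ,  0.        ,  0.        ]), 'R': array([[ 3.52879968e-01, -9.35668501e-01, -4.29262182e-04],
       [-8.96641868e-01, -3.38292428e-01,  2.85642422e-01],
       [-2.67411833e-01, -1.00412594e-01, -9.58336174e-01]]), 't': array([-0.6237548 , -0.03539553,  0.37850394])}
```

View pics/scene0.png

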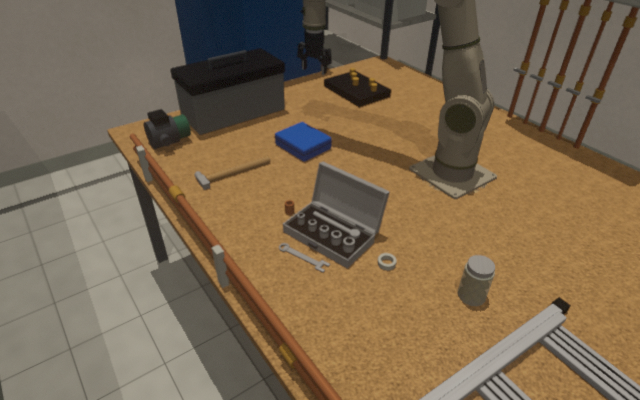

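View pics/side0.png

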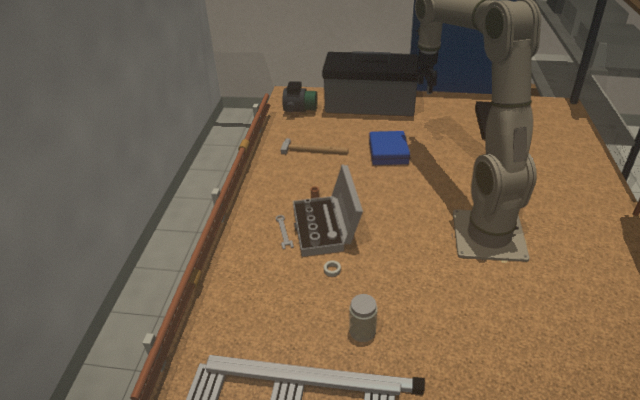

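View pics/wrist0.png

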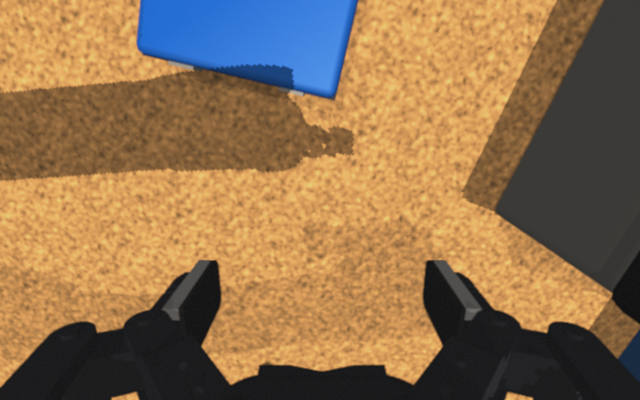

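The scene and side views both show the box with its lid standing open. Sockets run from about (349,243), the largest, to (301,217) in the scene view. I'll enlarge the box area in both.

```bash
python3 - <<'E'
import cv2
a=cv2.imread("pics/scene0.png")[160:280,270:410]
b=cv2.imread("pics/side0.png")[160:280,260:400]
cv2.imwrite("pics/za.png",cv2.resize(a,None,fx=5,fy=5,interpolation=cv2.INTER_CUBIC))
cv2.imwrite("pics/zb.png",cv2.resize(b,None,fx=5,fy=5,interpolation=cv2.INTER_CUBIC))
E
```

```text
(no output)
```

View pics/za.png

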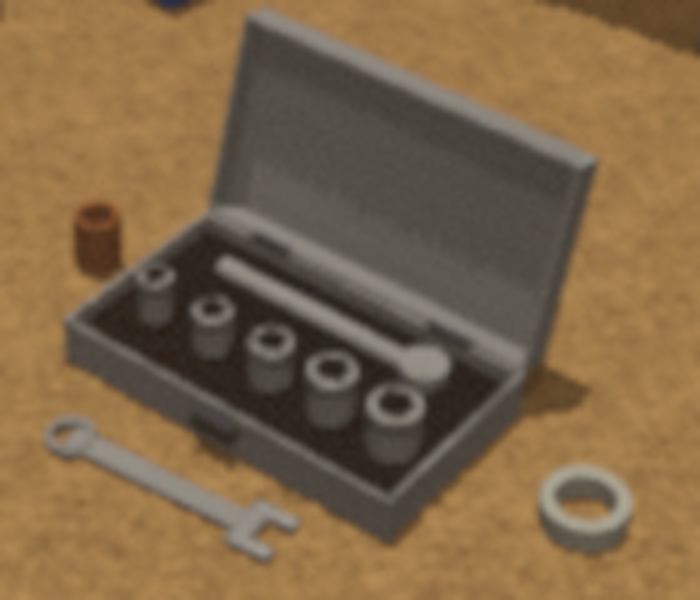

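View pics/zb.png

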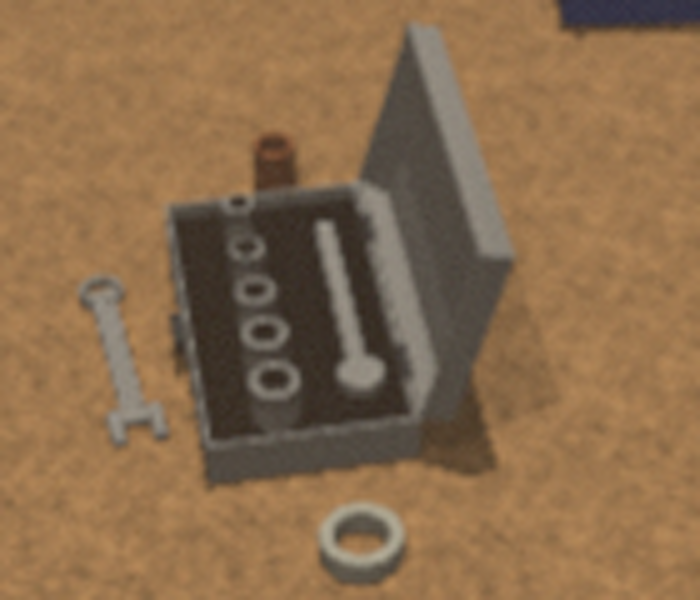

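```bash
cat >h.py <<'E'
from cell import env
import numpy as np, cv2
from scipy.optimize import least_squares
from scipy.spatial.transform import Rotation as Ro
def proj(n,X,P=None):
    p=P or env.camera_params(n)
    K=np.array([[p['fx'],0,p['cx']],[0,p['fy'],p['cy']],[0,0,1]])
    return cv2.projectPoints(np.atleast_2d(X).astype(float),cv2.Rodrigues(p['R'])[0],p['t'],K,p['D'])[0][:,0]
def ray(n,uv,P=None):
    p=P or env.camera_params(n)
    K=np.array([[p['fx'],0,p['cx']],[0,p['fy'],p['cy']],[0,0,1]])
    q=cv2.undistortPoints(np.array(uv,float).reshape(-1,1,2),K,p['D'])[:,0]
    d=np.c_[q,np.ones(len(q))]@p['R']; return -p['R'].T@p['t'],d
def onplane(n,uv,z,P=None):
    o,d=ray(n,uv,P); return o+d*((z-o[2])/d[:,2])[:,None]
def toolR():
    q=env.read_state()['ee_rot']; return Ro.from_quat([q[1],q[2],q[3],q[0]])
E
python3 - <<'E'
from h import *
z=lambda a,o:(np.array(a,float)+.5)/5-.5+o
A=z([(395,405),(332,371),(270,343),(212,310),(156,276)],[270,160]);B=z([(274,381),(265,332),(256,291),(246,247),(238,204)],[260,160])
RA=z([(392,497),(68,322)],[270,160]);RB=z([(207,440),(168,205)],[260,160])
Ys=[.092,.046,0,-.046,-.092]
def model(p):
    R=Ro.from_euler('z',p[2]).as_matrix();T=np.array([p[0],p[1],0])
    S=np.array([[.02,y,.044+h] for y,h in zip(Ys,p[3:8])])@R.T+T
    C=np.array([[.07,.125,.034],[.07,-.125,.034]])@R.T+T
    return S,C
def f(p):
    S,C=model(p)
    return np.r_[(proj('scene',S)-A).ravel(),(proj('side',S)-B).ravel(),.5*(proj('scene',C)-RA).ravel(),.5*(proj('side',C)-RB).ravel()]
c=onplane('scene',A[2:3],.05)[0]; print(c,onplane('side',B[2:3],.05)[0])
r=least_squares(f,[c[0],c[1],0]+[.009]*5)
print(r.x.round(4),r.cost);print(r.fun.reshape(-1,2).round(1)); S,C=model(r.x);print(S.round(4))
E
```

```text
[0.60979135 0.02078288 0.05      ] [0.60269537 0.02183182 0.05      ]
[0.5854 0.0103 0.2812 0.0024 0.0036 0.     0.0012 0.0035] 1.3353822848170396
[[ 0.1  0.1]
 [ 0.2 -0.1]
 [ 0.4 -0.1]
 [ 0.3 -0.1]
 [ 0.   0.1]
 [ 0.1 -0.1]
 [-0.1  0.1]
 [-0.2  0.1]
 [-0.1  0.1]
 [-0.3 -0.1]
 [-0.2 -0.3]
 [-0.4 -1. ]
 [-0.1 -0.1]
 [-0.5 -0.7]]
[[ 0.579   0.1042  0.0464]
 [ 0.5918  0.06    0.0476]
 [ 0.6046  0.0158  0.044 ]
 [ 0.6173 -0.0284  0.0452]
 [ 0.6301 -0.0726  0.0475]]
```

```bash
python3 - <<'E'
from h import *
s=env.read_state();R=toolR();p=env.camera_params('wrist')
c=-p['R'].T@p['t'];print('cam',c, 'rel tool',R.inv().apply(c-s['tool_pos']))
print(R.as_matrix().round(3))
q=s['tool_pos']
print('up',R.inv().apply([0,0,.06])*1e3)
for T in ([.58,.05,.24],[.60,.015,.15]): print(R.inv().apply(np.array(T)-q)*1e3)
E
```

```text
cam [ 0.28960135 -0.55762086  0.37268923] rel tool [-0.07411343 -0.17968232 -0.00092947]
[[-0.936 -0.     0.353]
 [-0.353  0.001 -0.936]
 [ 0.    -1.    -0.001]]
up [ 2.43747219e-03 -5.99999668e+01 -6.30778056e-02]
[-560.31033454  -46.52301846 -466.78576582]
[-566.67166244   43.43482471 -426.8843879 ]
```

Request:
carry_out([
  [[0,-45,0,0,0,0,-1],[-40,-50,-33,0,0,0,-1],[-90,-50,-74,0,0,0,-1],[-140,-50,-115,0,0,0,-1],[-190,-50,-157,0,0,0,-1],[-240,-50,-198,0,0,0,-1],[-290,-50,-239,0,0,0,-1],[-340,-50,-280,0,0,0,-1],[-390,-50,-322,0,0,0,-1],[-440,-50,-363,0,0,0,-1],[-485,-50,-400,0,0,0,-1],[-521,-50,-430,0,0,0,-1]],
])

```text
t: 1.65
tool_pos: [0.5569, 0.0034, 0.2435]
ee_rot: [0.127, -0.127, 0.696, -0.695]
contact_force: [0.4, -0.2, -0.2]
opening: -0.0001
```

Request:
carry_out([
  [[0,0,0,0,0,0,-1],[0,20,0,0,0,0,-1],[0,50,0,0,0,0,-1],[0,70,0,0,0,0,-1],[0,75,0,0,0,0,-1],[0,75,0,0,0,0,-1]],
])

```text
t: 2.4
tool_pos: [0.5569, 0.003, 0.1688]
ee_rot: [0.126, -0.126, 0.696, -0.695]
contact_force: [-0.6, 0.3, 0.4]
opening: 0.0
```

```bash
python3 - <<'E'
from h import *
s=env.read_state();print(s['t'],s['tool_pos'],s['joint_vel'].round(3),s['contact_force'],s['opening'],s['joint_pos'].round(2))
p=env.camera_params('wrist');im=env.capture('wrist')
import pickle;pickle.dump((p,im),open('w1.pkl','wb'))
cv2.imwrite('pics/w1.png',im[:,:,::-1])
E
```

```text
2.4 [0.55686436 0.00298755 0.16881203] [-0.001 -0.008 -0.003 -0.017 -0.002  0.004 -0.001] [-0.58160111  0.26917559  0.3502375 ] 4.1224279928935924e-05 [ 0.45  0.26 -0.62  1.65  0.15  1.28 -1.41]
```

View pics/w1.png

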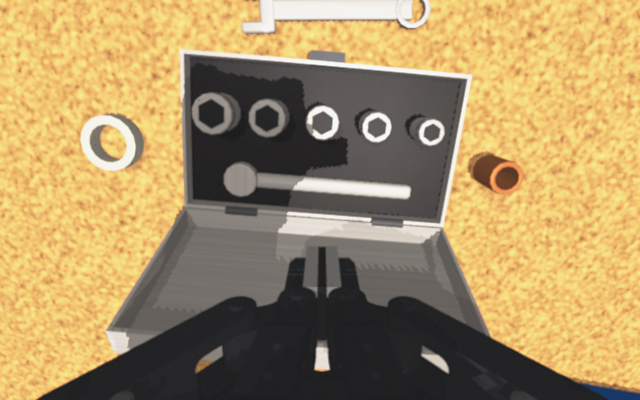

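```bash
python3 - <<'E'
import cv2
a=cv2.imread("pics/w1.png")[40:240,170:480]
a=cv2.convertScaleAbs(a,alpha=1.3,beta=20)
cv2.imwrite("pics/w1z.png",cv2.resize(a[20:110,:265],None,fx=3,fy=3,interpolation=cv2.INTER_CUBIC))
E
```

```text
(no output)
```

View pics/w1z.png

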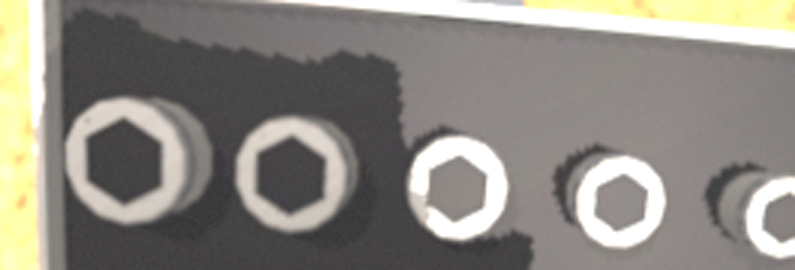

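The tops in the wrist view centre at (211.7,113.2), (267.5,117.8), (322.8,122.8), (376.5,127.2) and (430.5,132.2). The rim corners are at about (183,53), (470,76), (187,207) and (443,228).

```bash
cat >>h.py <<'E'
def showbox(x): pass
E
python3 - <<'E'
from h import *
import pickle;P,im=pickle.load(open('w1.pkl','rb'))
U=np.array([(211.7,113.2),(267.5,117.8),(322.8,122.8),(376.5,127.2),(430.5,132.2)])
W=onplane('wrist',U,.0535,P);print(W.round(4),np.linalg.norm(np.diff(W,axis=0),axis=1))
d=W[0]-W[4];print('yaw',np.arctan2(-d[0],d[1]))
C=onplane('wrist',[(183,53),(470,76),(187,207),(443,228)],.034,P);print(C.round(4))
print('ctr from corners',C.mean(0)); print(np.linalg.norm(C[0]-C[1]),np.linalg.norm(C[2]-C[3]),np.linalg.norm(C[0]-C[2]))
R=toolR();s=env.read_state()
print('tool yaw dir',R.as_matrix()[:,0])
for w in W: print((R.inv().apply(w-s['tool_pos'])*1e3).round(1))
E
```

```text
[[ 0.5825  0.1106  0.0535]
 [ 0.5951  0.0661  0.0535]
 [ 0.6073  0.0217  0.0535]
 [ 0.6198 -0.0215  0.0535]
 [ 0.6321 -0.0656  0.0535]] [0.04629508 0.04602571 0.04498288 0.04581571]
yaw 0.27453885747051415
[[ 0.6191  0.1525  0.034 ]
 [ 0.6881 -0.0833  0.034 ]
 [ 0.4873  0.1148  0.034 ]
 [ 0.5539 -0.1232  0.034 ]]
ctr from corners [0.5870638  0.01517138 0.034     ]
0.2456971891767172 0.2471881175708474 0.13711437577099397
tool yaw dir [-9.35943226e-01 -3.52149821e-01 -8.83870036e-04]
[-61.4 115.8 -91.7]
[-57.5 115.8 -45.5]
[-53.4 115.8   0.3]
[-49.8 115.8  45.2]
[-45.8 115.8  90.8]
```

Request:
carry_out([
  [[-30,20,-45,0,0,0,-1],[-61,50,-90,0,0,0,-1],[-61,85,-92,0,0,0,-1],[-61,100,-92,0,0,0,-1],[-61,108,-92,0,0,0,-1],[-61,112,-92,0,0,0,-1],[-61,115,-92,0,0,0,-1],[-61,118,-92,0,0,0,-1],[-61,120,-92,0,0,0,-1],[-61,122,-92,0,0,0,-1]],
])

```text
t: 3.7
tool_pos: [0.582, 0.1109, 0.0474]
ee_rot: [0.127, -0.126, 0.696, -0.696]
contact_force: [-0.2, 0.2, 0.5]
opening: 0.0003
```

```bash
python3 - <<'E'
from h import *
s=env.read_state();print(s['tool_pos'],s['contact_force'])
P=env.camera_params('wrist');im=env.capture('wrist')
cv2.imwrite('pics/w2.png',im[:,:,::-1]); print(proj('wrist',s['tool_pos'],P))
im=env.capture('side')[150:280,240:420]
cv2.imwrite('pics/s2.png',cv2.resize(im[:,:,::-1],None,fx=4,fy=4,interpolation=cv2.INTER_CUBIC))
E
```

```text
[0.58204634 0.11085794 0.04737552] [-0.17645879  0.15773995  0.45112218]
[[322.98168634 236.10763784]]
```

View pics/w2.png

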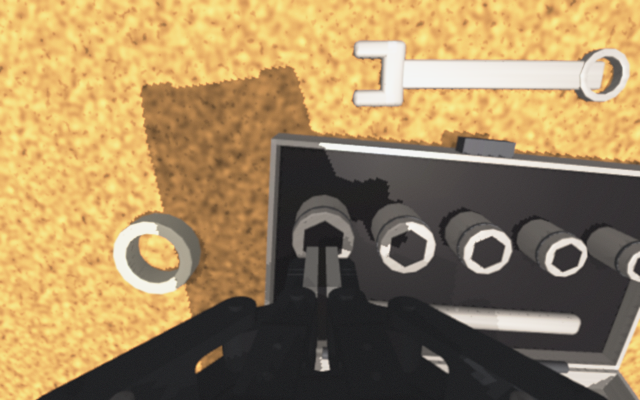

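View pics/s2.png

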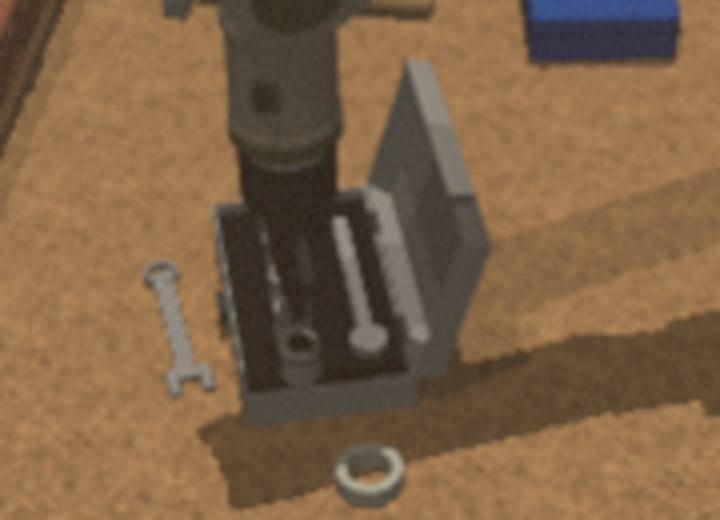

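```bash
python3 - <<'E'
from h import *
P=env.camera_params('wrist')
for n,w in enumerate([(.5825,.1106),(.5951,.0661),(.6073,.0217),(.6198,-.0215)]):
  for h in (0,.0035,.009,.012):
    a=proj('wrist',[[*w,.044+h]],P)[0]
    ang=np.linspace(0,6.28,60);r=(.017,.0155,.014,.0125)[n]
    e=proj('wrist',np.c_[w[0]+r*np.cos(ang),w[1]+r*np.sin(ang),0*ang+.044+h],P)
    print(n+1,h,a.round(1),e.min(0).round(1),e.max(0).round(1))
im=cv2.imread('pics/w2.png')[180:310,280:440]
cv2.imwrite('pics/w2z.png',cv2.resize(cv2.convertScaleAbs(im,alpha=1.8,beta=20),None,fx=4,fy=4,interpolation=cv2.INTER_CUBIC))
E
```

```text
1 0 [323.7 233.1] [293.6 204.4] [353.8 260.4]
1 0.0035 [323.8 235.5] [293.2 206.3] [354.4 263.2]
1 0.009 [323.9 239.3] [292.4 209.4] [355.3 267.7]
1 0.012 [323.9 241.5] [291.9 211.2] [355.9 270.3]
2 0 [404.7 239.4] [377.5 213.6] [431.9 264. ]
2 0.0035 [406.1 241.8] [378.5 215.6] [433.8 266.8]
2 0.009 [408.5 245.8] [380.1 219. ] [436.9 271.4]
2 0.012 [409.8 248.1] [381.  220.9] [438.7 274. ]
3 0 [483.4 245.9] [459.2 223.1] [507.6 267.9]
3 0.0035 [486.2 248.5] [461.5 225.3] [510.8 270.7]
3 0.009 [490.6 252.6] [465.4 228.9] [515.9 275.4]
3 0.012 [493.2 255. ] [467.5 230.9] [518.8 278. ]
4 0 [558.2 251.1] [536.9 231.1] [579.3 270.4]
4 0.0035 [562.1 253.7] [540.5 233.4] [583.6 273.2]
4 0.009 [568.5 257.9] [546.3 237.1] [590.6 277.9]
4 0.012 [572.1 260.3] [549.6 239.3] [594.5 280.5]
```

View pics/w2z.png

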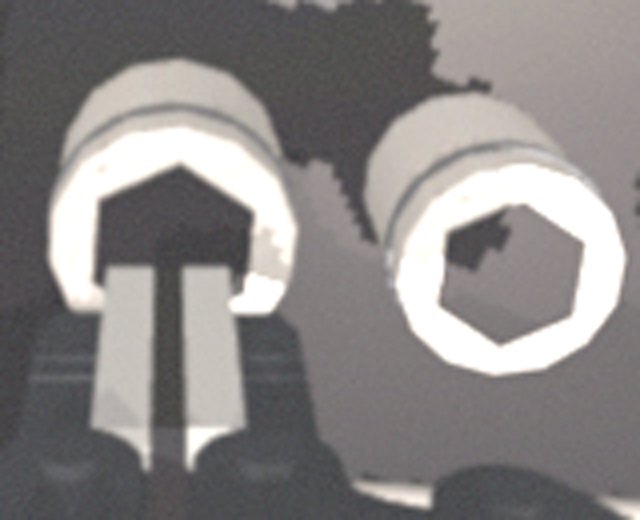

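```bash
python3 - <<'E'
from h import *
P=env.camera_params('wrist');s=env.read_state();R=toolR()
print(s['tool_pos'],s['contact_force'])
for x in (0,-5,-11):
  for y in (0,-6,-20,-40):
    print(x,y,proj('wrist',s['tool_pos']+R.apply([x/1e3,y/1e3,0]),P)[0].round(1), (proj('wrist',s['tool_pos']+R.apply([x/1e3,y/1e3,.0095]),P)[0]).round(1))
a=cv2.imread('pics/w1.png')[230:380,260:390];cv2.imwrite('pics/w1f.png',cv2.resize(cv2.convertScaleAbs(a,alpha=1.8,beta=30),None,fx=4,fy=4,interpolation=cv2.INTER_CUBIC))
E
```

```text
[0.58185772 0.11077499 0.04716058] [ 0.90657008 -0.82913887  0.23609257]
0 0 [323.1 236.1] [340.1 236.1]
0 -6 [323.1 240.4] [340.7 240.4]
0 -20 [323.3 251.4] [342.2 251.4]
0 -40 [323.5 270.4] [344.8 270.4]
-5 0 [323.1 227.7] [340.3 227.7]
-5 -6 [323.1 231.8] [340.9 231.7]
-5 -20 [323.3 242.2] [342.4 242.2]
-5 -40 [323.5 260.3] [345.  260.2]
-11 0 [323.1 217.5] [340.5 217.5]
-11 -6 [323.2 221.2] [341.  221.2]
-11 -20 [323.3 230.9] [342.6 230.9]
-11 -40 [323.6 247.8] [345.3 247.8]
```

View pics/w1f.png

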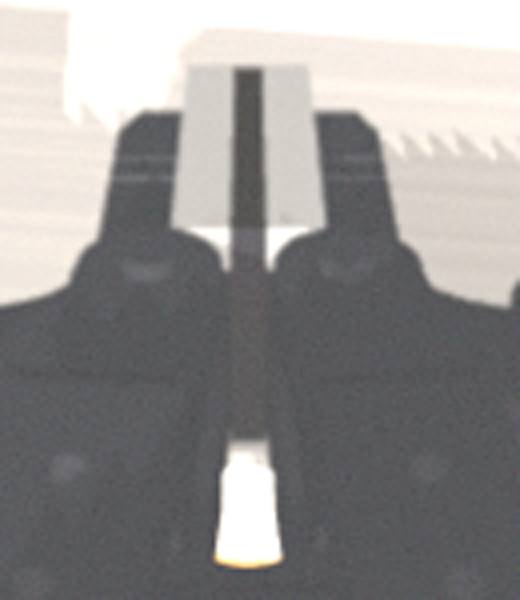

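```bash
python3 - <<'E'
from h import *
print(env.grip_point_offset)
s=env.read_state()
for n in('side','scene'):
    im=env.capture(n)[:,:,::-1]
    u=proj(n,s['tool_pos'])[0];print(n,u,proj(n,s['tool_pos']+[0,0,.038])[0])
    x,y=int(u[0]),int(u[1]); c=im[y-60:y+30,x-60:x+60]; c=(255*(c/255.)**.5).astype('uint8')
    cv2.imwrite(f'pics/{n}3.png',cv2.resize(c,None,fx=6,fy=6,interpolation=cv2.INTER_CUBIC)); print(x-60,y-60)
E
```

```text
0.0187
side [313.34780012 236.85651541] [312.83590657 228.26789321]
253 176
scene [349.35061917 242.1721801 ] [350.02700806 232.54654642]
289 182
```

View pics/side3.png

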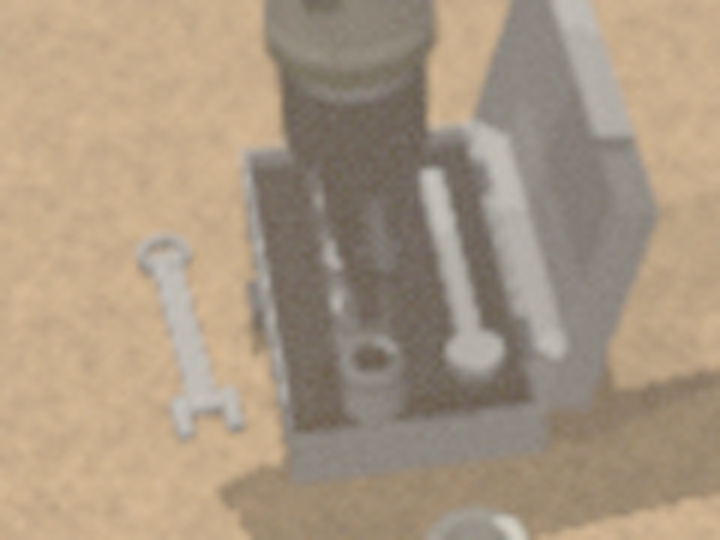

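View pics/scene3.png

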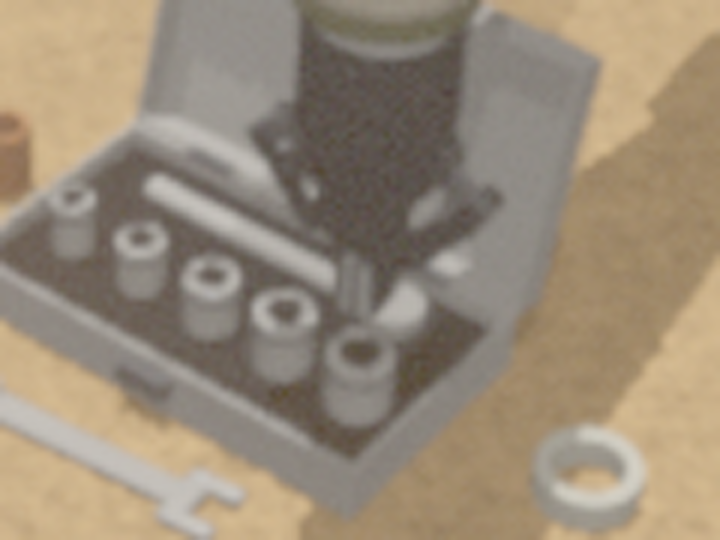

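```bash
python3 - <<'E'
from h import *
s=env.read_state();R=toolR()
o=[('scene',((355+.5)/6-.5+289,(315+.5)/6-.5+182)),('side',((385+.5)/6-.5+253,(297+.5)/6-.5+176)),('wrist',(322,246))]
for sel in ([0,1],[0,2],[0,1,2],[1,2]):
    A=np.zeros((3,3));b=np.zeros(3)
    for i in sel:
        c,d=ray(o[i][0],[o[i][1]]);d=d[0]/np.linalg.norm(d[0]);M=np.eye(3)-np.outer(d,d);A+=M;b+=M@c
    X=np.linalg.solve(A,b);print(sel,X.round(4),(R.inv().apply(X-s['tool_pos'])*1e3).round(1))
E
```

```text
[0, 1] [0.5747 0.0893 0.0697] [ 14.4 -22.4  17.6]
[0, 2] [0.594  0.1158 0.0895] [-13.1 -42.2  -0.4]
[0, 1, 2] [0.5816 0.1057 0.0805] [  2.1 -33.2   4.7]
[1, 2] [0.5802 0.1082 0.0864] [  2.6 -39.1   1.9]
```

Measured against both the sockets and the cameras, the visible fingertips sit about 40 mm above the reported TCP. There is no contact yet and socket 1 is still proud. I'll go down carefully, watching the force.

Request:
carry_out([
  [[0,10,0,0,0,0,-1],[0,18,0,0,0,0,-1],[0,22,0,0,0,0,-1],[0,26,0,0,0,0,-1],[0,28,0,0,0,0,-1],[0,30,0,0,0,0,-1],[0,30,0,0,0,0,-1]],
])

```text
t: 4.78
tool_pos: [0.582, 0.1109, 0.0174]
ee_rot: [0.127, -0.126, 0.696, -0.695]
contact_force: [0.2, 0.0, 0.6]
opening: -0.0003
```

Request:
carry_out([
  [[0,2,0,0,0,0,-1],[0,4,0,0,0,0,-1],[0,5,0,0,0,0,-1],[0,6,0,0,0,0,-1]],
])

```text
t: 5.28
tool_pos: [0.5822, 0.1109, 0.0114]
ee_rot: [0.127, -0.126, 0.696, -0.696]
contact_force: [-0.6, -0.2, 2.7]
opening: 0.0001
```

```bash
cat >>h.py <<'E'
def look(tag,cams=('scene','wrist')):
    s=env.read_state();print(s['t'],s['tool_pos'].round(4),s['contact_force'].round(1))
    for n in cams:
        im=env.capture(n)[:,:,::-1]
        if n!='wrist':
            x,y=(270,170) if n=='scene' else (260,160)
            im=im[y:y+110,x:x+130]; im=cv2.resize((255*(im/255.)**.6).astype('uint8'),None,fx=5,fy=5,interpolation=cv2.INTER_CUBIC)
        cv2.imwrite(f'pics/{n}_{tag}.png',im)
E
python3 -c "
from h import *
look('a')"
```

```text
5.275 [0.5822 0.1109 0.0114] [-0.6 -0.2  2.7]
```

View pics/scene_a.png

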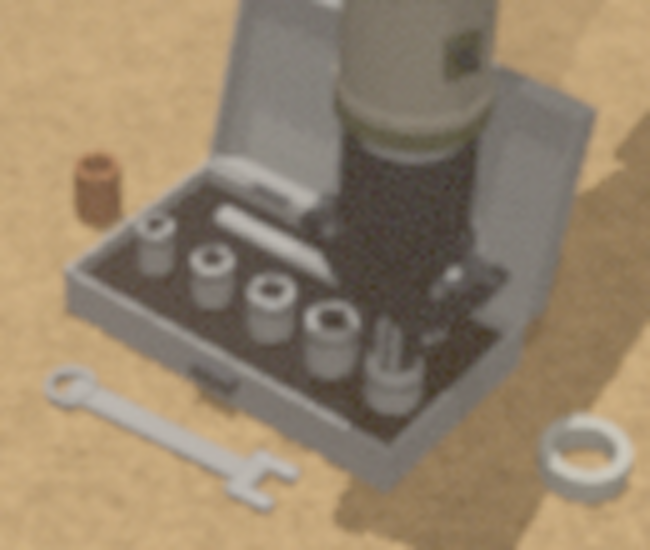

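View pics/wrist_a.png

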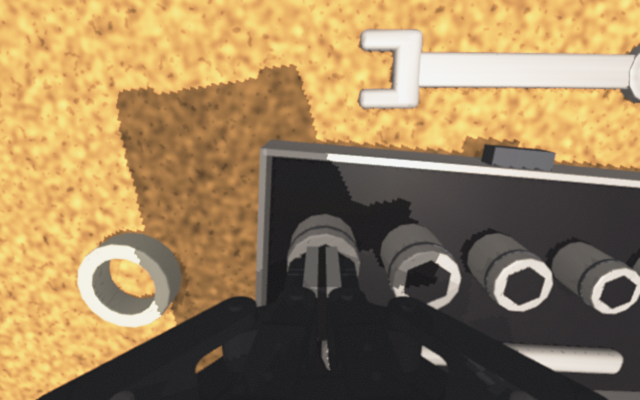

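Contact is made with the fingertips on socket 1 (2.7 N). I'll press on in small steps.

Request:
carry_out([
  [[0,1,0,0,0,0,-1],[0,2,0,0,0,0,-1],[0,3,0,0,0,0,-1],[0,4,0,0,0,0,-1]],
])

```text
t: 5.88
tool_pos: [0.5822, 0.111, 0.0073]
ee_rot: [0.127, -0.126, 0.696, -0.695]
contact_force: [-0.6, 0.4, 3.2]
opening: -0.0001
```

Request:
carry_out([
  [[0,1,0,0,0,0,-1],[0,2,0,0,0,0,-1],[0,3,0,0,0,0,-1]],
])

```text
t: 6.25
tool_pos: [0.5825, 0.111, 0.0062]
ee_rot: [-0.127, 0.126, -0.696, 0.696]
contact_force: [-11.0, -4.0, 30.0]
opening: -0.0
```

Request:
carry_out([
  [[0,-5,0,0,0,0,-1],[0,-26,0,0,0,0,-1],[0,-28,0,0,0,0,-1],[2,-28,25,0,0,0,-1],[4,-28,46,0,0,0,-1],[4,-28,46,0,0,0,-1],[4,-28,46,0,0,0,-1]],
])

```text
t: 7.12
tool_pos: [0.5947, 0.0672, 0.0341]
ee_rot: [0.127, -0.126, 0.696, -0.696]
contact_force: [0.5, 1.3, -0.1]
opening: 0.0005
```

```bash
python3 -c "
from h import *
look('b')"
```

```text
7.125 [0.5947 0.0672 0.0341] [ 0.5  1.3 -0.1]
```

View pics/scene_b.png

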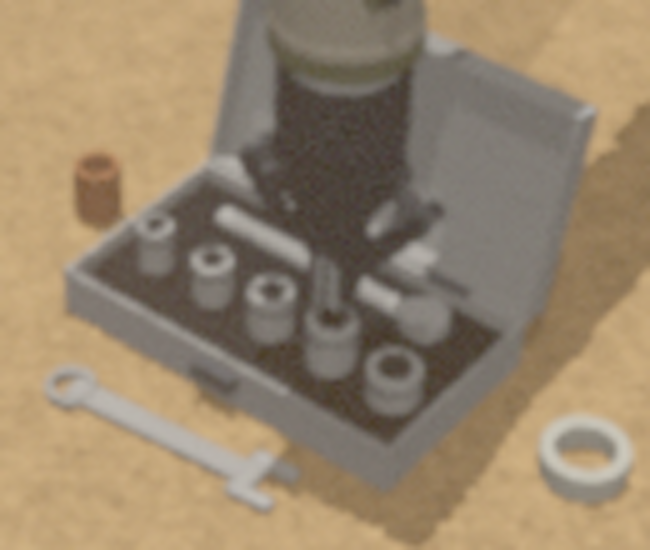

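View pics/wrist_b.png

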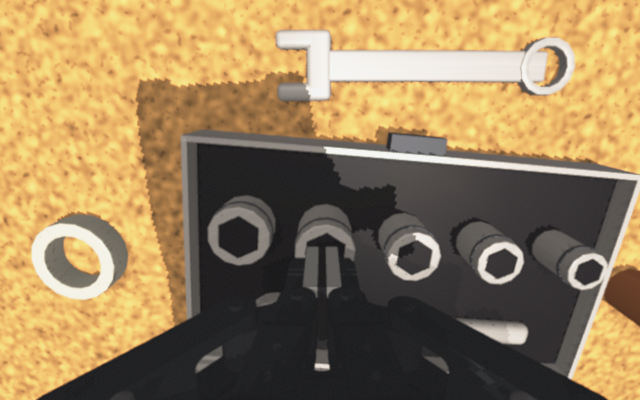

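Socket 1 is visibly down: its scene ring moved from about y=355 to 370. Now socket 2.

Request:
carry_out([
  [[0,8,0,0,0,0,-1],[0,14,0,0,0,0,-1],[0,17,0,0,0,0,-1],[0,19,0,0,0,0,-1],[0,21,0,0,0,0,-1],[0,23,0,0,0,0,-1],[0,25,0,0,0,0,-1],[0,26,0,0,0,0,-1],[0,27,0,0,0,0,-1],[0,28,0,0,0,0,-1],[0,28.5,0,0,0,0,-1]],
])

```text
t: 8.6
tool_pos: [0.5949, 0.0678, 0.0064]
ee_rot: [0.128, -0.126, 0.696, -0.696]
contact_force: [-6.5, 0.5, 13.9]
opening: -0.0
```

Request:
carry_out([
  [[0,-8,0,0,0,0,-1],[0,-24,0,0,0,0,-1],[0,-26,0,0,0,0,-1],[2,-26,25,0,0,0,-1],[5,-26,47,0,0,0,-1],[5,-26,47,0,0,0,-1],[5,-26,47,0,0,0,-1]],
])

```text
t: 9.48
tool_pos: [0.6066, 0.0231, 0.0324]
ee_rot: [0.128, -0.126, 0.696, -0.695]
contact_force: [0.6, -0.7, 0.6]
opening: 0.0002
```

```bash
python3 -c "
from h import *
look('c',['wrist'])"
```

```text
9.475 [0.6066 0.0231 0.0324] [ 0.6 -0.7  0.6]
```

View pics/wrist_c.png

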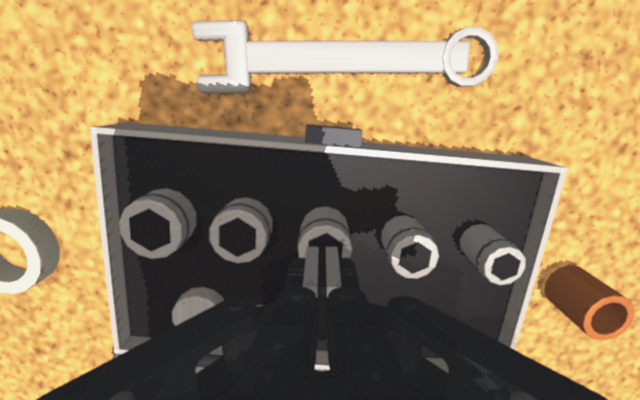

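Sockets 1 (158,223) and 2 (240,230) are down, and the tips are over socket 3. From .0324 I need to reach about .0056, which is 26.8 mm.

Request:
carry_out([
  [[0,8,0,0,0,0,-1],[0,12,0,0,0,0,-1],[0,15,0,0,0,0,-1],[0,17,0,0,0,0,-1],[0,19,0,0,0,0,-1],[0,21,0,0,0,0,-1],[0,23,0,0,0,0,-1],[0,24,0,0,0,0,-1],[0,25,0,0,0,0,-1],[0,26,0,0,0,0,-1],[0,27,0,0,0,0,-1]],
])

```text
t: 10.9
tool_pos: [0.6068, 0.0235, 0.0063]
ee_rot: [0.128, -0.127, 0.696, -0.695]
contact_force: [-8.2, -0.3, 18.5]
opening: -0.0003
```

Request:
carry_out([
  [[0,-8,0,0,0,0,-1],[0,-24,0,0,0,0,-1],[0,-26,0,0,0,0,-1],[2,-26,25,0,0,0,-1],[4,-26,47,0,0,0,-1],[4,-26,47,0,0,0,-1],[4,-26,47,0,0,0,-1]],
])

```text
t: 11.78
tool_pos: [0.6195, -0.0212, 0.0322]
ee_rot: [0.128, -0.127, 0.696, -0.695]
contact_force: [0.2, 0.8, 0.0]
opening: 0.0001
```

```bash
python3 -c "
from h import *
look('d',['wrist'])"
```

```text
11.775 [ 0.6195 -0.0212  0.0322] [0.2 0.8 0. ]
```

View pics/wrist_d.png

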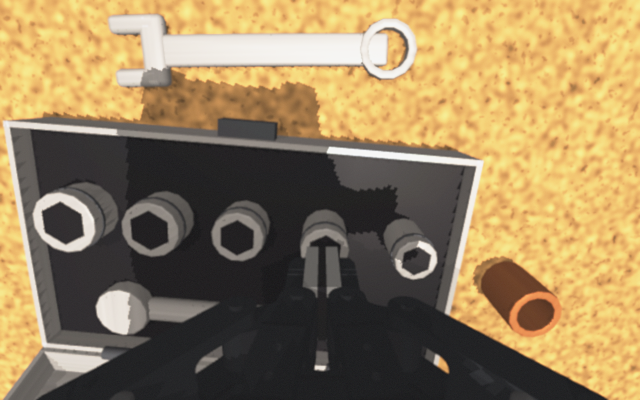

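The tips are over socket 4 at (324,235), and sockets 1–3 stay down.

Request:
carry_out([
  [[0,8,0,0,0,0,-1],[0,12,0,0,0,0,-1],[0,15,0,0,0,0,-1],[0,17,0,0,0,0,-1],[0,19,0,0,0,0,-1],[0,21,0,0,0,0,-1],[0,23,0,0,0,0,-1],[0,24,0,0,0,0,-1],[0,25,0,0,0,0,-1],[0,26,0,0,0,0,-1],[0,27,0,0,0,0,-1]],
])

```text
t: 13.2
tool_pos: [0.6197, -0.0207, 0.0063]
ee_rot: [0.129, -0.127, 0.696, -0.695]
contact_force: [-8.1, -0.2, 19.8]
opening: 0.0002
```

Request:
carry_out([
  [[0,-8,0,0,0,0,-1],[0,-24,0,0,0,0,-1],[0,-26,0,0,0,0,-1],[2,-26,25,0,0,0,-1],[4,-26,46,0,0,0,-1],[4,-26,46,0,0,0,-1],[4,-26,46,0,0,0,-1]],
])

```text
t: 14.08
tool_pos: [0.6321, -0.0645, 0.0321]
ee_rot: [0.129, -0.127, 0.696, -0.695]
contact_force: [0.1, 0.2, -0.4]
opening: -0.0001
```

```bash
python3 -c "
from h import *
look('e',['wrist'])"
```

```text
14.075 [ 0.6321 -0.0645  0.0321] [ 0.1  0.2 -0.4]
```

View pics/wrist_e.png

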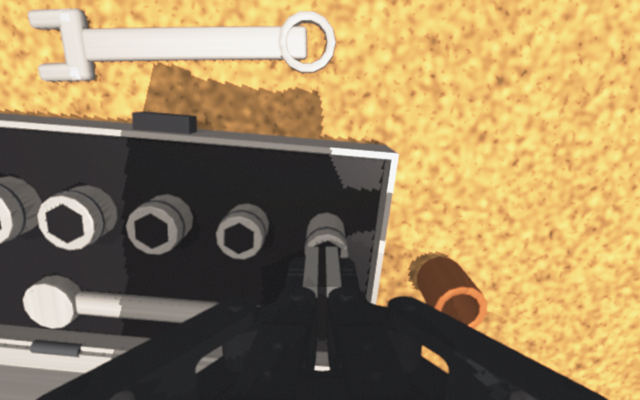

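Socket 4 is home (19.8 N at the stop). The coupling's top (40 mm) stays below the tips' lowest level (44 mm), so I can press socket 5.

Request:
carry_out([
  [[0,8,1,0,0,0,-1],[0,12,1,0,0,0,-1],[0,15,1,0,0,0,-1],[0,17,1,0,0,0,-1],[0,19,1,0,0,0,-1],[0,21,1,0,0,0,-1],[0,23,1,0,0,0,-1],[0,24,1,0,0,0,-1],[0,25,1,0,0,0,-1],[0,26,1,0,0,0,-1],[0,27,1,0,0,0,-1]],
])

```text
t: 15.5
tool_pos: [0.6328, -0.0649, 0.0064]
ee_rot: [0.129, -0.127, 0.696, -0.695]
contact_force: [-8.4, 1.7, 19.7]
opening: 0.0002
```

Request:
carry_out([
  [[0,-8,0,0,0,0,-1],[0,-24,0,0,0,0,-1],[20,-45,0,0,0,0,-1],[40,-60,-30,0,0,0,-1],[50,-65,-60,0,0,0,-1],[50,-65,-85,0,0,0,-1],[50,-65,-90,0,0,0,-1],[50,-65,-90,0,0,0,-1]],
])

```text
t: 16.5
tool_pos: [0.5543, 0.0006, 0.0716]
ee_rot: [0.129, -0.127, 0.696, -0.695]
contact_force: [0.4, -0.0, 0.4]
opening: 0.0002
```

```bash
python3 -c "
from h import *
import pickle
s=env.read_state();P=env.camera_params('wrist');im=env.capture('wrist');pickle.dump((P,im),open('w5.pkl','wb'))
cv2.imwrite('pics/w5.png',im[:,:,::-1]);print(s['tool_pos'])
look('f',['side'])"
```

```text
[0.55431571 0.00060909 0.07162516]
16.55 [5.544e-01 2.000e-04 7.140e-02] [-0.1 -1.  -0.5]
```

View pics/w5.png

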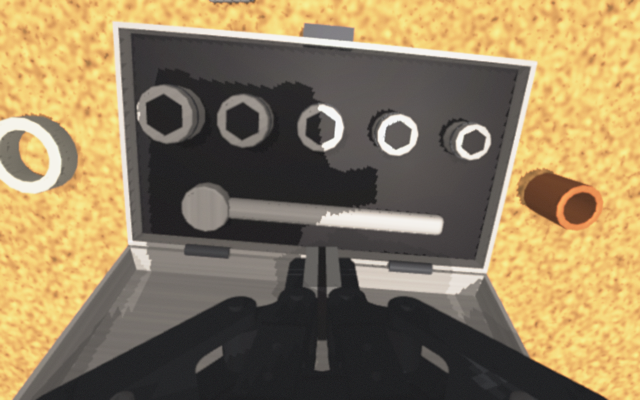

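View pics/side_f.png

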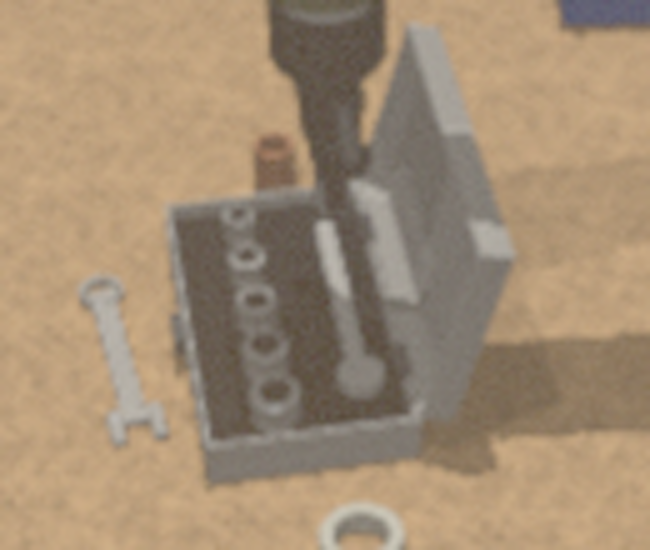

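All five sockets now have coplanar tops, in a line from (164,112) to (472,142). Next I go up, over the lid and behind it.

Request:
carry_out([
  [[-5,-35,0,0,0,0,-1],[-5,-80,0,0,0,0,-1],[0,-105,0,0,0,0,-1],[20,-110,-3,0,0,0,-1],[60,-110,-8,0,0,0,-1],[100,-110,-14,0,0,0,-1],[110,-110,-14,0,0,0,-1],[110,-110,-14,0,0,0,-1]],
])

```text
t: 17.6
tool_pos: [0.4466, -0.027, 0.1813]
ee_rot: [0.128, -0.126, 0.696, -0.696]
contact_force: [-0.8, -0.2, -0.8]
opening: -0.0002
```

```bash
python3 -c "
from h import *
s=env.read_state();print(s['tool_pos'],s['joint_pos'].round(2))
look('g',['side','wrist'])"
```

```text
[ 0.44658394 -0.02699663  0.18132304] [ 0.62 -0.03 -0.64  1.89 -0.02  1.27 -1.22]
17.6 [ 0.4466 -0.027   0.1813] [-0.8 -0.2 -0.8]
```

View pics/side_g.png

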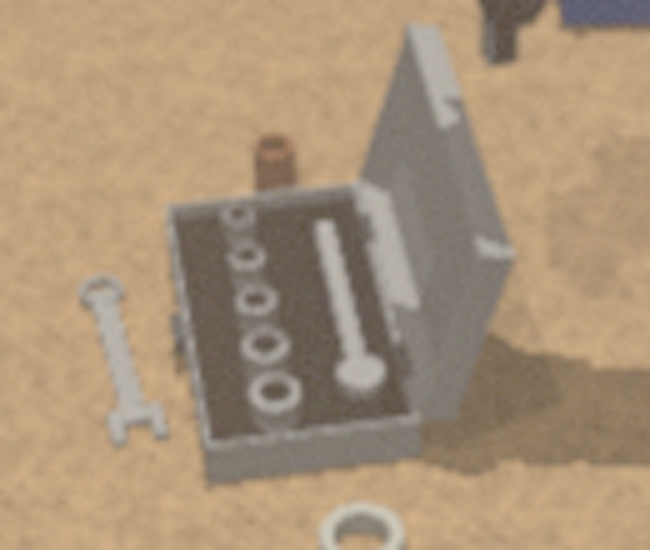

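View pics/wrist_g.png

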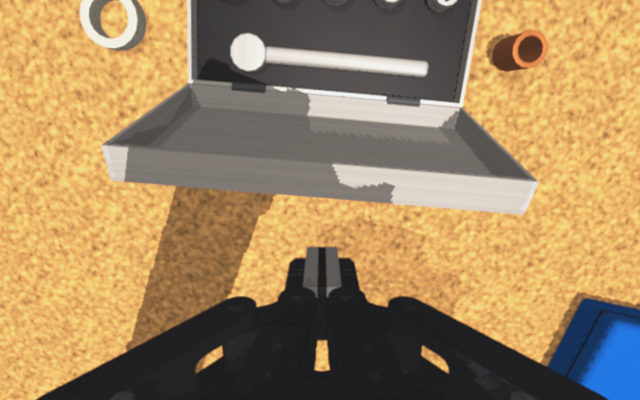

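```bash
python3 -c "
from h import *
s=env.read_state();P=env.camera_params('wrist')
for z in(.160,.168):
  X=onplane('wrist',[(322,198)],z,P)[0]; print(X,(toolR().inv().apply(X-s['tool_pos'])*1e3).round(1))
"
```

```text
[ 0.46195203 -0.01986902  0.16      ] [-16.   21.2  -0.6]
[ 0.46408211 -0.01904827  0.168     ] [-18.3  13.2  -0.6]
```

Request:
carry_out([
  [[10,0,0,0,0,0,-1],[20,0,0,0,0,0,-1],[20,20,0,0,0,0,-1],[20,45,0,0,0,0,-1],[20,65,0,0,0,0,-1],[20,67,0,0,0,0,-1],[20,67,0,0,0,0,-1]],
])

```text
t: 18.58
tool_pos: [0.4288, -0.0331, 0.1146]
ee_rot: [0.129, -0.126, 0.696, -0.695]
contact_force: [0.1, -0.4, -0.3]
opening: 0.0
```

Request:
carry_out([
  [[-8,0,0,0,0,0,-1],[-16,0,0,0,0,0,-1],[-22,0,0,0,0,0,-1],[-28,0,0,0,0,0,-1],[-35,0,0,0,0,0,-1],[-42,0,0,0,0,0,-1],[-49,0,0,0,0,0,-1],[-56,0,0,0,0,0,-1]],
])

```text
t: 19.58
tool_pos: [0.4817, -0.0131, 0.1149]
ee_rot: [0.129, -0.126, 0.696, -0.695]
contact_force: [-1.7, 0.1, 0.9]
opening: -0.0006
```

```bash
python3 -c "
from h import *
look('h',['side','wrist'])"
```

```text
19.575 [ 0.4817 -0.0131  0.1149] [-1.7  0.1  0.9]
```

View pics/side_h.png

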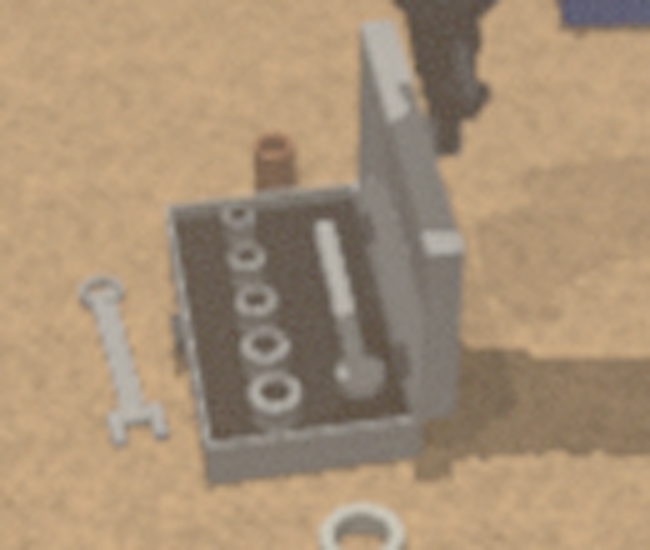

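View pics/wrist_h.png

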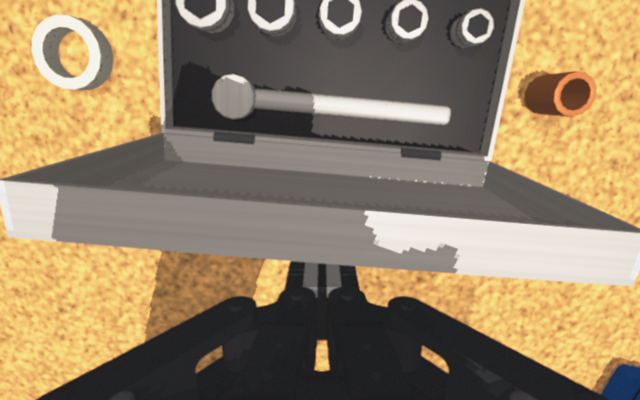

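The lid is near vertical, with the tips pushing at about (322,262) below its free edge at 1.7 N. I'll keep pushing.

Request:
carry_out([
  [[-7,0,0,0,0,0,-1],[-14,0,0,0,0,0,-1],[-21,0,0,0,0,0,-1],[-28,0,0,0,0,0,-1],[-35,0,0,0,0,0,-1],[-42,0,0,0,0,0,-1],[-49,0,0,0,0,0,-1],[-56,0,0,0,0,0,-1],[-63,0,0,0,0,0,-1],[-68,0,0,0,0,0,-1]],
])

```text
t: 20.92
tool_pos: [0.546, 0.0117, 0.1152]
ee_rot: [0.129, -0.126, 0.696, -0.695]
contact_force: [-0.9, 0.3, -0.5]
opening: 0.0003
```

```bash
python3 -c "
from h import *
look('i',['side','wrist'])"
```

```text
20.925 [0.546  0.0117 0.1152] [-0.9  0.3 -0.5]
```

View pics/side_i.png

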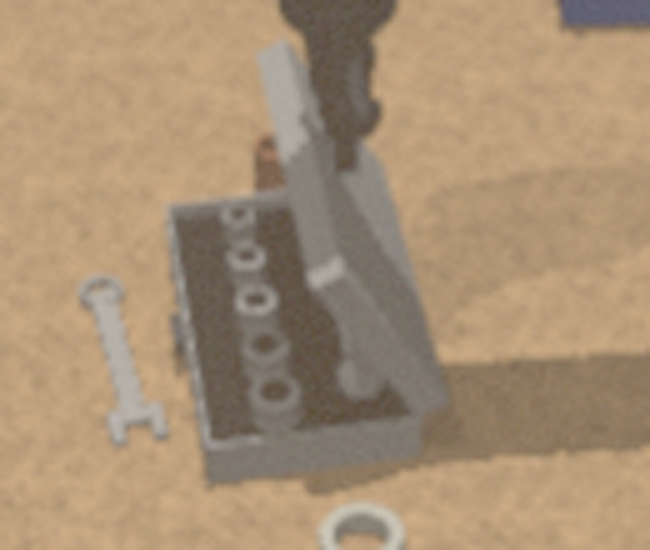

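View pics/wrist_i.png

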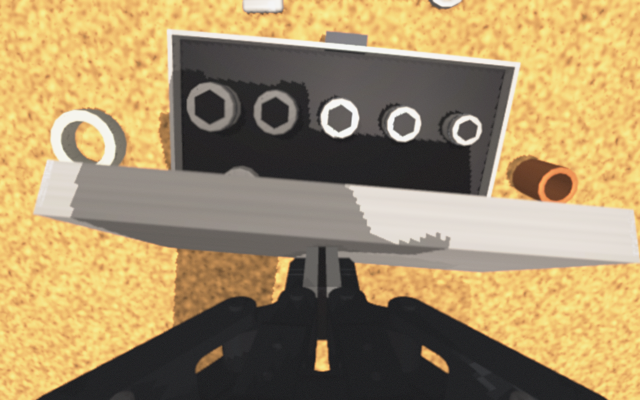

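The lid leans forward past the tipping point. I'll back off upward and let it sink.

Request:
carry_out([
  [[10,0,0,0,0,0,-1],[25,-10,0,0,0,0,-1],[30,-60,0,0,0,0,-1],[30,-100,0,0,0,0,-1],[30,-120,0,0,0,0,-1],[30,-120,0,0,0,0,-1],[30,-120,0,0,0,0,-1],[30,-120,0,0,0,0,-1],[30,-120,0,0,0,0,-1],[30,-120,0,0,0,0,-1],[30,-120,0,0,0,0,-1],[30,-120,0,0,0,0,-1]],
])

```text
t: 22.52
tool_pos: [0.5174, 0.0009, 0.235]
ee_rot: [0.13, -0.126, 0.696, -0.695]
contact_force: [1.1, -0.1, -0.3]
opening: 0.0
```

Request:
carry_out([
  [[0,0,0,0,0,0,-1],[0,0,0,0,0,0,-1],[0,0,0,0,0,0,-1],[0,0,0,0,0,0,-1],[0,0,0,0,0,0,-1],[0,0,0,0,0,0,-1],[0,0,0,0,0,0,-1],[0,0,0,0,0,0,-1],[0,0,0,0,0,0,-1],[0,0,0,0,0,0,-1],[0,0,0,0,0,0,-1],[0,0,0,0,0,0,-1]],
])

```text
t: 24.02
tool_pos: [0.5174, 0.0008, 0.235]
ee_rot: [0.13, -0.126, 0.696, -0.695]
contact_force: [-0.5, -0.4, -0.4]
opening: 0.0001
```

```bash
python3 -c "
from h import *
look('j',['side','wrist','scene'])"
```

```text
24.025 [0.5174 0.0008 0.235 ] [-0.5 -0.4 -0.4]
```

View pics/side_j.png

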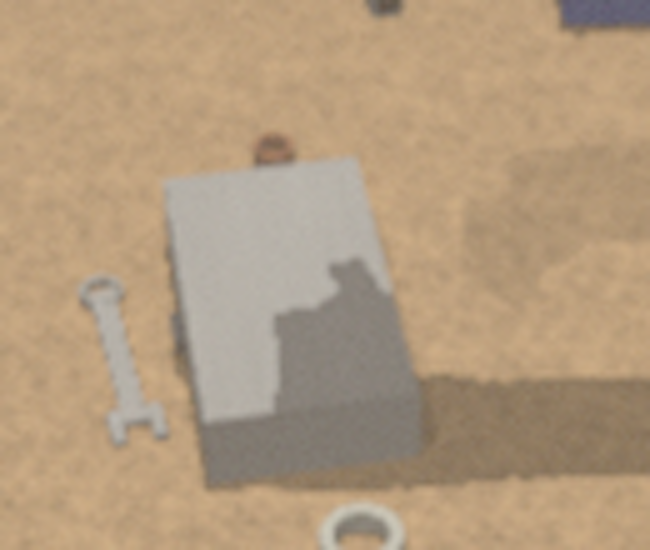

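View pics/wrist_j.png

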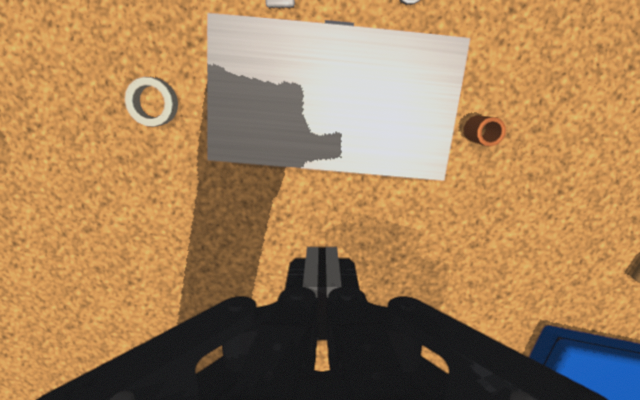

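View pics/scene_j.png

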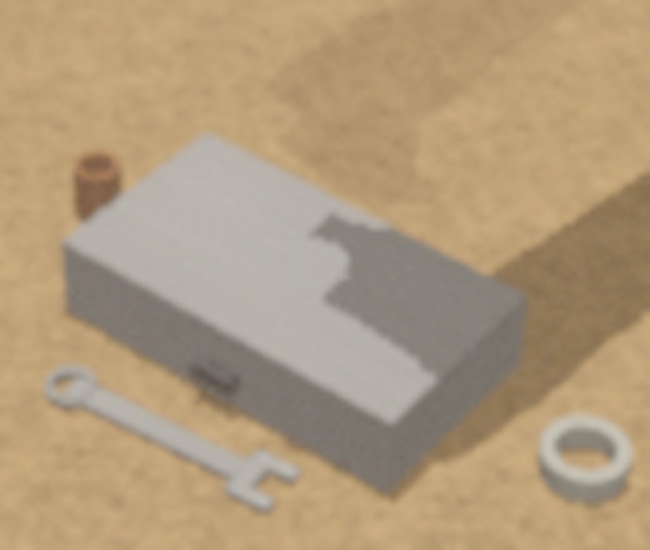

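The lid looks shut, with no gap. I'll check that it is still and level, and that nothing else has shifted.

Request:
carry_out([
  [[0,-30,0,0,0,0,-1],[0,-30,0,0,0,0,-1],[0,-30,0,0,0,0,-1],[0,-30,0,0,0,0,-1],[0,-30,0,0,0,0,-1],[0,-30,0,0,0,0,-1]],
])

```text
t: 24.92
tool_pos: [0.5171, 0.0008, 0.2647]
ee_rot: [0.129, -0.126, 0.696, -0.695]
contact_force: [0.4, -0.4, 0.4]
opening: 0.0003
```

```bash
python3 - <<'E'
from h import *
look('k',['scene'])
P=env.camera_params('wrist');im=env.capture('wrist')
m=((im.max(2).astype(int)-im.min(2))<40).astype('uint8');m[:,:120]=0;m[240:]=0
m=cv2.morphologyEx(m,cv2.MORPH_OPEN,np.ones((5,5)))
c=max(cv2.findContours(m,0,2)[0],key=cv2.contourArea);q=cv2.approxPolyDP(c,6,True)[:,0];print(q.tolist())
W=onplane('wrist',q,.057,P);print(W.round(4).tolist(),np.linalg.norm(W-np.roll(W,-1,0),axis=1).round(4))
a=cv2.imread('pics/scene_j.png').astype(int);b=cv2.imread('pics/scene_k.png').astype(int)
d=np.abs(a-b)[130:500,60:430].max(2);print('diff',d.mean(),d.max())
i=cv2.imread('pics/scene0.png');j=env.capture('scene')[:,:,::-1]
for n,(x,y,w,h) in dict(wrench=(276,242,56,32),coup=(283,198,14,18),tape=(375,250,26,24),case=(272,120,64,40),ham=(190,155,85,36),jar=(455,250,45,60)).items():
    A=i[y:y+h,x:x+w].astype(int);B=j[y:y+h,x:x+w].astype(int);print(n,np.abs(A-B).mean().round(1))
E
```

```text
24.925 [0.5171 0.0008 0.2647] [ 0.4 -0.4  0.4]
[[217, 21], [217, 155], [435, 172], [456, 43]]
[[0.6198, 0.1549, 0.057], [0.4875, 0.1162, 0.057], [0.557, -0.1214, 0.057], [0.688, -0.0824, 0.057]] [0.1379 0.2475 0.1366 0.2469]
diff 1.897918188458729 36
wrench 3.3
coup 13.6
tape 2.0
case 4.4
ham 1.3
jar 1.4
```

```bash
python3 -c "
from cell import env
env.job_done();print(env.read_state()['t'])"
```

```text
the job is handed in; nothing more can be done
the job is handed in; nothing more can be done
```

I pressed all five sockets fully home, largest to smallest, with closed fingertips. Then I pushed the lid over from behind and it sank shut. The job was handed in at about 25 s of the 64 s allowed.

**Sockets:** Each one met its stop at the same tool height (0.0062–0.0064 m). The stop forces were 30, 14, 18.5, 20 and 20 N, so the first press was harder than I intended. The wrist view then showed the five tops in line at one height. Between sockets I kept the fingertips about 3 cm above the home level.

**Lid:** The push read about 2 N. In the last pictures there is no gap. The lid's near and far edges measure equal (247.5 and 246.9 mm at 57 mm height), which means it lies level. It showed no visible movement between two views 0.9 s apart. The robot was clear, about 0.26 m up, and touching nothing.

**Other objects:** The wrench, tape roll, gauge case, hammer and jar match the first picture. The coupling's picture patch differed more (13.6 against 1–4 for the others), probably because the shut lid now covers part of that view. The wrist view shows it still upright beside the box.

**Checks that disagreed:**
- **Fingertip position:** The visible and touching fingertips sat about 38 mm above the reported TCP, so I found contact by force and pictures instead of the stated height.
- **Camera bias:** The scene and side cameras put the box about 6 mm from where the wrist camera did. I used the wrist camera.

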